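# Run the probe steriliser on its third click

## Task

Take the red-handled thermometer probe out of the draining rack, drop it tip-down into the steriliser's well with the red collar until its guard sits on the collar, and let go of it. Then push the sprung black plunger down past its first two clicks to the third and keep it there: it springs back up if let go, so the program finishes while the robot is still holding the plunger down. Leave the blue probe in the rack and the other things where they stand.

Things in the scene. Friction and masses are not known exactly. Their poses are not given: they have to be found in the camera images.
- red_probe: thermometer probe with a round red handle, loose, 60 g, standing upright, tip down, in one of the rack's two holes at the start (either one). Origin at the tip, z up along the probe to the handle. Steel stem 10 mm in diameter from z = 0 to 75 mm (pointed over the last 10 mm), black guard disc 29 mm in diameter from z = 75 to 80 mm, red handle 22 mm in diameter from z = 80 to 138 mm
- red_probe_guard (a point): underside of the red probe's guard disc, on the probe's axis (75 mm above its tip)
- blue_probe: the same probe with a blue handle, in the rack's other hole; it stays there
- rack_top (a point): middle of the top of the draining rack, 88 mm above the worktop. The rack is a fixed grey block 70 x 180 mm on a black foot 86 x 196 mm; its position and yaw vary. Its two upright holes, 16 mm in diameter and 80 mm deep, lie on its y axis 55 mm either side of this point; the probes hang in them by their guards
- steriliser: the steriliser, fixed, 124 mm (its x) by 246 mm (its y), 85 mm high: a bare steel block with the well towards its +y, a white housing with the plunger towards its -y, lamps on its front (-x) face. Origin on the worktop under its middle; its position and yaw vary
- well (a point): middle of the mouth of the well, at the top of the flat red collar (38 mm outside, 18 mm inside diameter) that stands 5 mm above the steel block, 90 mm above the worktop, at x = 0, y = +70 mm of the steriliser. The well below is upright, 16 mm in diameter and 83 mm deep from here; a seated probe's guard rests on the collar with 8 mm free under its tip
- plunger_top (a point): middle of the flat top of the black plunger button (46 mm in diameter, 13 mm thick, on an 18 mm stem with rings), at x = 0, y = -70 mm of the steriliser, 158 mm above the worktop when up; it moves down with the plunger
- plunger (a joint): travel of the plunger straight down, in m: 0 = up (start). Clicks at 0.014, 0.028 and 0.042 (third: the red ring on the stem reaches the collar), hard stop just below at 0.045. The spring always pushes back up, with 6 N at the top to 8 N at the bottom, 3.5 N more or less before and after the hump between two clicks (so up to 11 N); let go, it returns to 0
- lamp_front (a point): bare point of the worktop straight below the front (-x) edge of the round metal heat lamp shade that hangs over the back of the worktop: fixed, 285 mm in diameter, its axis 142 mm farther in +x, its lower rim 548 mm above the worktop. The work is done in front of it; keep the wrist and forearm from knocking it when the arm swings across
- salt_shaker: salt shaker, 44 mm in diameter, 90 mm high, origin at its foot; leave it
- ramekin: empty white ramekin, 71 mm in diameter, 44 mm high, origin at its foot; leave it
- label_roll: roll of yellow labels, 73 mm in diameter, 25 mm high, lying flat, origin at its foot; leave it

How it is judged:
By the outcome, as a careful person would: the job done as asked, in the order asked, and still so for the second after the job is handed in, while the arm keeps its last pose, push and grip.
It also fails if it takes over 48 s, if anything falls off the work surface, if the arm or the gripper's body presses on something with over 40 N, if the wrist force passes 120 N, or if a joint passes its speed limit or range.

## Robot

A 6-joint arm with a two-finger parallel gripper is mounted at the origin on a cart in front of the work surface, level with it; the furniture and walls round the work are solid. World frame = base frame: x ahead of the robot, y to its left, z up, the work surface at z = 0. Lengths are in mm, angles in degrees, forces in N, time in s.
With the tool pointing down it reaches from about 350 to 850 mm from the base axis. Payload 8.1 kg.
Tool frame: the origin (TCP) lies at the very end of the fingers, on their centre line; the grasp point (between the pads) lies 19 mm behind it (r.grip_point_offset is the distance from the TCP to the grasp point, in mm); z points along the fingers, y is the line along which they close (so a half turn about z gives the same grasp; the last joint's range is limited). The gripper opens to 85 mm and grips with 20 to 120 N. Pads are 22 mm wide; open, the fingers measure 114 mm over their backs; the gripper's body (76 mm by 85 mm) begins 54 mm behind the grasp point. The pads swing forward as they close: fully open they stand 13 mm farther back than shut.
Start: joints at [70.279, 7.471, 85.268, -0, 87.261, -4.893], TCP at [153.53, 580.029, 200.092] pointing down, gripper open.
Joint ranges: [-169.43, 169.43], [-51.17, 129.36], [1.28, 143.12], [-76.62, 256.62], [0, 156.53], [-152.29, 152.29]. Speed limits (degrees/s): [136.94, 136.94, 159.86, 180, 180, 180].

## Interface

Orientations are given as [roll, pitch, yaw] about the fixed x, y, z axes, in that order (R = Rz(yaw) Ry(pitch) Rx(roll)).
In Python, from bench import status, eyes, r gives the robot as it stands.
- The arm moves only by the shell command python3 -m handwheel 'ROWS' [FORCE]. ROWS is a JSON object whose one key "series" holds a list that holds one entry, the list of rows, each a list of 7 numbers: the shift along the tool's x, y, z in cm, then the turn, a rotation vector about the tool's x, y, z in rad, then the opening, from 0 (shut) to 1 (fully open). In form: {"series": [[[tx, ty, tz, rx, ry, rz, claw], ...]]}. A call has 1 to 12 rows; each row is the pose to reach, as a shift and turn from the pose commanded when the call began, along the tool's axes at that moment; what a row does not reach only later rows make up. A row lasts 1/8 s, in which the tool goes at most 62.5 mm and 10.7 degrees, less where a joint would pass 70% of its speed; a pose out of reach is approached as far as the arm can. A call with a gripper value outside its range is refused whole. The fingers move at their own pace and stop on an object; FORCE is the grip in N (left out, the last holds). Time passes only in rows, so rows that repeat a pose let the fingers close. It gives the time, the measured TCP pose, the force, the opening and the grip force at its end, in the units of the state.
- status.sense(): the state, without advancing time (a new reading comes with each control period).
- eyes.snapshot(name): name is "scene" or "top"; returns a dict with "img" (480x640x3 uint8, red, green, blue), "mtx" (3x3 intrinsics, pixels), "R" (3x3) and "t" (3): a world point X has camera coordinates R X + t. Camera axes: x right, y down, z forward; pixel columns grow to the right and rows downward; lengths in mm; the calibration is good to about 2 mm. A picture is of the moment at which its call begins. There is no depth.
- r.hand_in(): hands the job in; it is judged then, once.
The state is a dict: "time": time; "joint_pos": joint angles; "qd": joint speeds; "joint_efforts": joint torques, N m; "tool_pos": TCP position; "tcp_rot": TCP orientation; "ft_force": force on the tool from outside, world axes, zero at the start; "wrist_torque": the same for the moment, N m; "finger_gap": finger opening in mm; "grip_force": force on a finger pad.
Only numpy, scipy, OpenCV 4.12 (cv2) and the standard library are available. Lean on these libraries where they do the work, as an engineer would, in place of code of your own. Each camera call takes 0.05 s, during which the arm holds its last target. There are 200 camera calls.

## Working session

There is one attempt and no reset: what is moved stays moved. The work goes in short steps, Python scripts to look and compute and a shell command to move; the robot and the scene stay as the last step left them, time stands still between calls to the robot, and variables do not carry over. Pictures are saved under pics/ and viewed, at most 10 in all, crops included, and the job is handed in when it is done.

```bash
mkdir -p pics
cat > h.py <<'E'
import numpy as np, cv2, json
from bench import status, eyes, r
from scipy.spatial.transform import Rotation as Ro
def snap(n, f=None):
    s=eyes.snapshot(n); s={k:np.array(v) for k,v in s.items()}
    if f: cv2.imwrite(f'pics/{f}.png', s['img'][:,:,::-1])
    np.savez(f'cam_{n}.npz', **s); return s
def load(n): return np.load(f'cam_{n}.npz')
def ray(s,u,v):
    d=s['R'].T@np.linalg.solve(s['mtx'],[u,v,1.]); return -s['R'].T@s['t'], d
def atz(s,u,v,z):
    c,d=ray(s,u,v); return c+d*(z-c[2])/d[2]
def proj(s,X):
    p=s['mtx']@(s['R']@np.array(X,float)+s['t']); return p[:2]/p[2]
E
python3 - <<'E'
from h import *
for n in('scene','top'):
    s=snap(n,n+'0'); print(n,s['mtx'].round(1).tolist(),s['R'].round(3).tolist(),s['t'].round(1).tolist())
print(status.sense())
E
```

```text
scene [[498.2, 0.0, 323.0], [0.0, 498.2, 237.2], [0.0, 0.0, 1.0]] [[0.686, -0.727, -0.022], [-0.407, -0.36, -0.839], [0.603, 0.585, -0.543]] [-373.8, 352.6, 701.9]
top [[504.5, 0.0, 314.8], [0.0, 504.5, 239.8], [0.0, 0.0, 1.0]] [[-0.001, -1.0, -0.021], [-0.99, 0.005, -0.144], [0.144, 0.021, -0.989]] [63.5, 588.5, 1137.7]
{'time': 0.1, 'joint_pos': array([ 7.02793186e+01,  7.51091233e+00,  8.53242122e+01, -1.24534810e-03,
        8.72631706e+01, -4.89303586e+00]), 'qd': array([ 0.10478596, -0.10773625, -0.04090876, -0.03960295, -0.05840397,
       -0.04731826]), 'joint_efforts': array([ 1.85951627e-03, -5.70939982e+01, -5.01951742e+01, -2.97166230e-05,
        7.79851049e-03,  3.39513872e-05]), 'tool_pos': array([153.34187549, 579.48806238, 199.13678861]), 'tcp_rot': array([-1.79901957e+02, -7.14487491e-03,  1.65172409e+02]), 'ft_force': array([ 0.0579675 ,  0.6698917 , -0.26727647]), 'wrist_torque': array([-0.06203223,  0.07215984,  0.00925183]), 'grip_force': 0.0, 'finger_gap': 85.40231856347197}
```

View pics/scene0.png

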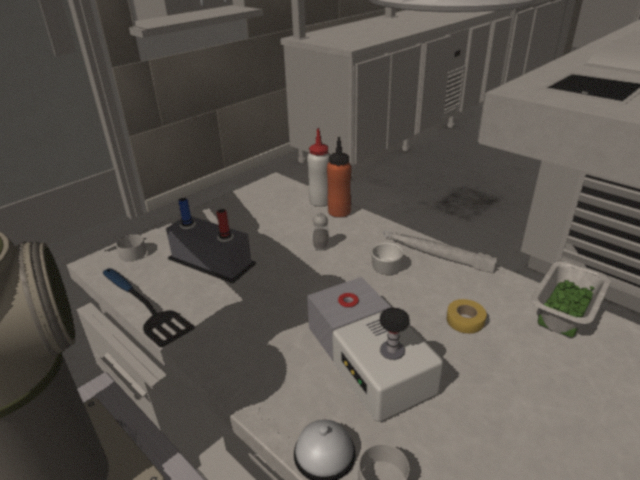

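View pics/top0.png

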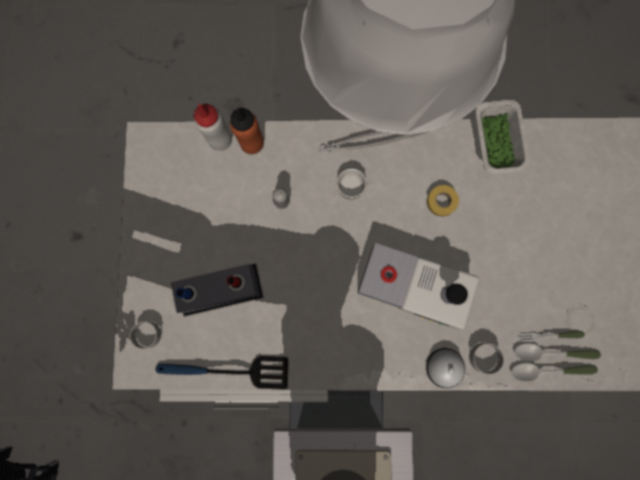

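Scene: red probe at (223,220), blue at (185,212), well collar (348,300), plunger (395,320). Top: red probe (236,282), blue (187,293), collar (389,274), plunger (457,293). I'll enlarge these.

Run:
```python
from h import *
def crop(s,x,y,w,h,k): return cv2.resize(s['img'][y:y+h,x:x+w,::-1],None,fx=k,fy=k,interpolation=cv2.INTER_CUBIC)
t=load('top'); s=load('scene')
def br(i): return np.clip(i.astype(float)*1.6,0,255).astype(np.uint8)
a=crop(t,160,250,120,75,5); b=crop(t,350,235,140,100,5)
cv2.imwrite('pics/c1.png',br(np.vstack([cv2.copyMakeBorder(a,0,0,0,100,0),b]))[:600] if 0 else br(cv2.resize(a,None,fx=1,fy=1)))
cv2.imwrite('pics/c2.png',br(b))
c=crop(s,160,190,100,100,4);d=crop(s,300,275,100,100,4); d2=crop(s,300,270,150,150,4)
cv2.imwrite('pics/c3.png',br(np.hstack([c,d])))
print(proj(t,[153,580,200]),proj(s,[153,580,200]))
for n,p,z in(('red',(236,282),146),('well',(389,274),90),('pl',(457,293),158)): print(n,atz(t,*p,z))
```

```text
[ 45.04520688 452.59645404] [-14.8477925  195.29121655]
red [484.19061907 226.56126263 146.        ]
well [ 504.43639992 -103.79458951   90.        ]
pl [ 459.46600637 -234.52594681  158.        ]
```

View pics/c1.png

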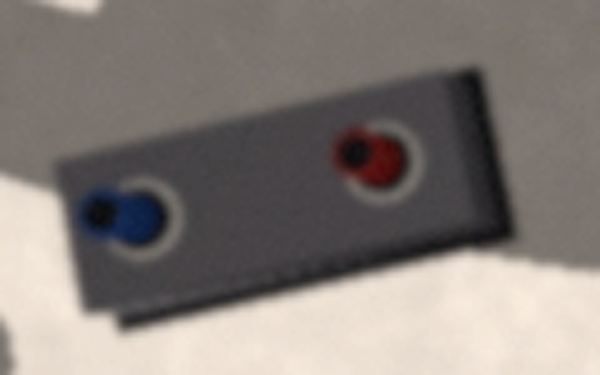

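View pics/c2.png

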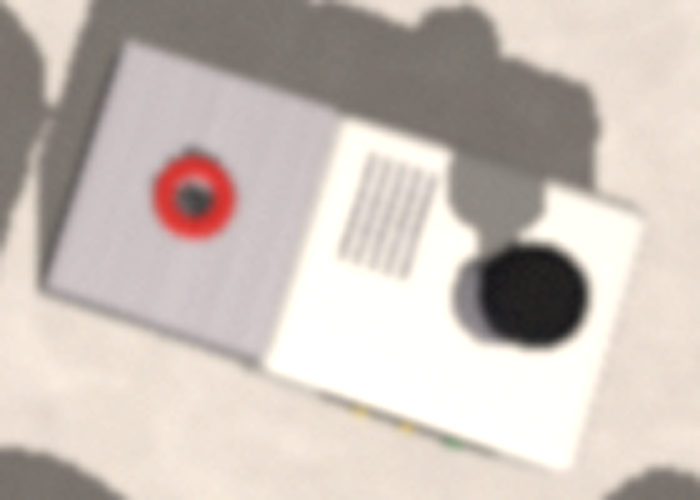

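View pics/c3.png

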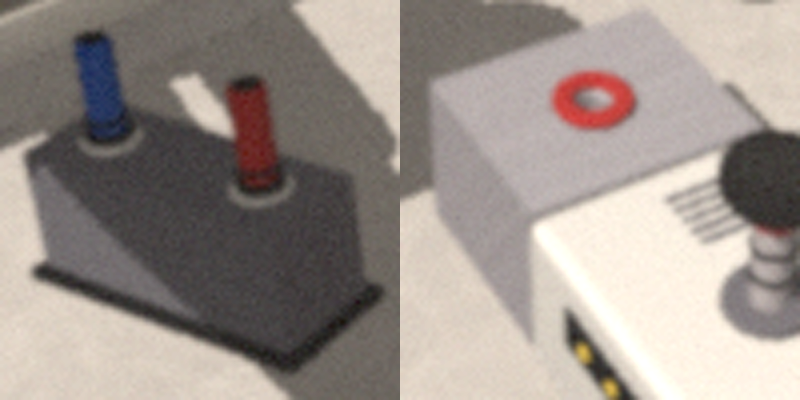

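Run:
```python
from h import *
t=load('top'); s=load('scene')
T=lambda p,o,k: [(p[0]+.5)/k-.5+o[0],(p[1]+.5)/k-.5+o[1]]
def tri(a,b):
    c1,d1=ray(t,*a);c2,d2=ray(s,*b);d1/=np.linalg.norm(d1);d2/=np.linalg.norm(d2)
    k=np.linalg.lstsq(np.c_[d1,-d2],c2-c1,rcond=None)[0]
    return (c1+k[0]*d1).round(1),(c2+k[1]*d2).round(1)
c1=lambda *p:T(p,(160,250),5); c2=lambda *p:T(p,(350,235),5); c3=lambda *p:T(p,(160,190),4); c4=lambda x,y:T((x-400,y),(300,275),4)
for n,a,b,z in(('redtop',c1(355,153),c3(246,82),151),('redhole',c1(384,162),c3(262,187),88),('bluehole',c1(140,214),c3(110,137),88),
 ('bluetop',c1(100,213),c3(90,38),151),('well',c2(194,196),c4(594,100),90),('plg',c2(538,296),c4(779,166),158)):
    print(n,atz(t,*a,z).round(1)[:2],atz(s,*b,z).round(1)[:2],*tri(a,b))
```

```text
redtop [487.7 237.2] [486.3 235.8] [487.8 237.4 149.8] [487.4 237.6 149.8]
redhole [487.8 236. ] [483.8 231.9] [488.  236.7  84. ] [487.2 237.3  84.1]
bluehole [464.9 344.7] [458.6 339.5] [465.2 346.2  82.4] [462.9 347.6  82.7]
bluetop [462.8 344.4] [459.1 340.8] [462.9 345.3 147.8] [461.9 346.  148. ]
well [ 504.9 -102.5] [ 499.9 -106.9] [ 505.3 -103.1   84.7] [ 504.8 -102.7   84.6]
plg [ 457.8 -234.9] [ 456.1 -236.7] [ 457.9 -235.4  156. ] [ 458.  -235.4  156. ]
```

```bash
cat >> h.py <<'E'
def shift(X):
    q=status.sense(); R=Ro.from_euler('xyz',[180,0,q['tcp_rot'][2]],degrees=True).as_matrix()
    print(q['time'],q['tool_pos'].round(1),q['tcp_rot'].round(2),q['ft_force'].round(1),q['finger_gap'],q['grip_force'])
    print('shift cm',(R.T@(np.array(X)-q['tool_pos'])/10).round(2))
E
python3 - <<'E'
from h import *
shift([487.5,236.5,200])
print(atz(load('top'),405,133,548))
E
```

```text
0.1 [153.3 579.5 199.1] [-1.7990e+02 -1.0000e-02  1.6517e+02] [ 0.1  0.7 -0.3] 85.40231856347197 0.0
shift cm [-41.08 -24.61  -0.09]
[662.00943963 -72.46058381 548.        ]
```

```bash
python3 -m handwheel '{"series": [[[-3,-1.8,0,0,0,0,1],[-8,-4.8,0,0,0,0,1],[-13,-7.8,0,0,0,0,1],[-18,-10.8,0,0,0,0,1],[-23,-13.8,0,0,0,0,1],[-28,-16.8,0,0,0,0,1],[-33,-19.8,0,0,0,0,1],[-37,-22.2,0,0,0,0,0.8],[-40,-24,0,0,0,0,0.6],[-41.1,-24.6,0,0,0,0,0.6],[-41.1,-24.6,0,0,0,0,0.6],[-41.1,-24.6,0,0,0,0,0.6]]]}' 30
python3 - <<'E'
from h import *
shift([487.5,236.5,107])
E
```

```text
time: 1.6
tool_pos: [487.0, 238.0, 199.9]
tcp_rot: [180.0, -0.0, 165.2]
ft_force: [-0.1, 0.2, -0.1]
finger_gap: 51.1
grip_force: 0.0
1.6 [487.  238.  199.9] [ 1.7999e+02 -4.0000e-02  1.6523e+02] [-0.1  0.2 -0.1] 51.10083002867597 0.0
shift cm [-0.08 -0.13  9.29]
```

```bash
python3 -m handwheel '{"series": [[[-0.1,-0.1,2,0,0,0,0.6],[-0.1,-0.1,5,0,0,0,0.6],[-0.1,-0.1,7.5,0,0,0,0.6],[-0.1,-0.1,9,0,0,0,0.6],[-0.1,-0.1,9.3,0,0,0,0.6],[-0.1,-0.1,9.3,0,0,0,0.6],[-0.1,-0.1,9.3,0,0,0,0.1],[-0.1,-0.1,9.3,0,0,0,0.1],[-0.1,-0.1,9.3,0,0,0,0.1],[-0.1,-0.1,9.3,0,0,0,0.1],[-0.1,-0.1,9.3,0,0,0,0.1],[-0.1,-0.1,9.3,0,0,0,0.1]]]}' 30
python3 - <<'E'
from h import *
shift([487.5,236.5,107])
E
```

```text
time: 3.1
tool_pos: [489.4, 236.2, 108.2]
tcp_rot: [179.9, 0.1, 165.2]
ft_force: [0.2, 0.6, 5.9]
finger_gap: 20.7
grip_force: 29.6
3.1 [489.4 236.2 108.2] [1.7993e+02 9.0000e-02 1.6517e+02] [0.2 0.6 5.9] 20.734900466057624 29.570111632347107
shift cm [ 0.19 -0.02  0.12]
```

```bash
python3 -m handwheel '{"series": [[[0,0,-0.5,0,0,0,0.1],[0,0,-2,0,0,0,0.1],[0,0,-4,0,0,0,0.1],[0,0,-6,0,0,0,0.1],[0,0,-8,0,0,0,0.1],[0,0,-10,0,0,0,0.1],[0,0,-11.5,0,0,0,0.1],[0,0,-12,0,0,0,0.1],[0,0,-12,0,0,0,0.1]]]}' 40
python3 - <<'E'
from h import *
shift([504.5,-103,228])
E
```

```text
time: 4.22
tool_pos: [488.6, 235.8, 227.1]
tcp_rot: [180.0, -0.0, 165.2]
ft_force: [0.1, 0.2, -1.1]
finger_gap: 19.6
grip_force: 39.1
4.225 [488.6 235.8 227.1] [180.    -0.   165.17] [ 0.1  0.2 -1.1] 19.63777635218106 39.10360515117645
shift cm [-10.2  -32.35  -0.09]
```

```bash
python3 -m handwheel '{"series": [[[-0.6,-2,0,0,0,0,0.1],[-1.8,-6,0,0,0,0,0.1],[-3.3,-10.5,0,0,0,0,0.1],[-4.7,-15,0,0,0,0,0.1],[-6.2,-19.5,0,0,0,0,0.1],[-7.6,-24,0,0,0,0,0.1],[-8.8,-28,0,0,0,0,0.1],[-9.7,-31,0,0,0,0,0.1],[-10.2,-32.3,0,0,0,0,0.1],[-10.2,-32.3,0,0,0,0,0.1],[-10.2,-32.3,0,0,0,0,0.1],[-10.2,-32.3,0,0,0,0,0.1]]]}'
python3 - <<'E'
from h import *
s=snap('scene');t=snap('top')
shift([504.5,-103,228])
X=[504.5,-103,131]
for q,n in((s,'scene'),(t,'top')): print(n,proj(q,X),proj(q,[504.5,-103,90]))
a=cv2.resize(s['img'][210:360,260:410,::-1],(600,600),interpolation=cv2.INTER_CUBIC)
cv2.imwrite('pics/s2.png',np.clip(a*1.5,0,255).astype(np.uint8))
E
```

```text
time: 5.72
tool_pos: [504.6, -101.5, 227.1]
tcp_rot: [180.0, -0.0, 165.3]
ft_force: [-0.5, 0.9, 0.6]
finger_gap: 20.1
grip_force: 39.2
5.825 [ 504.6 -101.7  227.1] [180.     0.   165.25] [-0.3 -0.7 -1. ] 19.905076338307776 39.180908203125
shift cm [-0.02 -0.13 -0.09]
scene [348.29614219 279.40275747] [348.1592317  297.47250311]
top [391.00761466 272.48980552] [388.64022563 273.97247373]
```

View pics/s2.png

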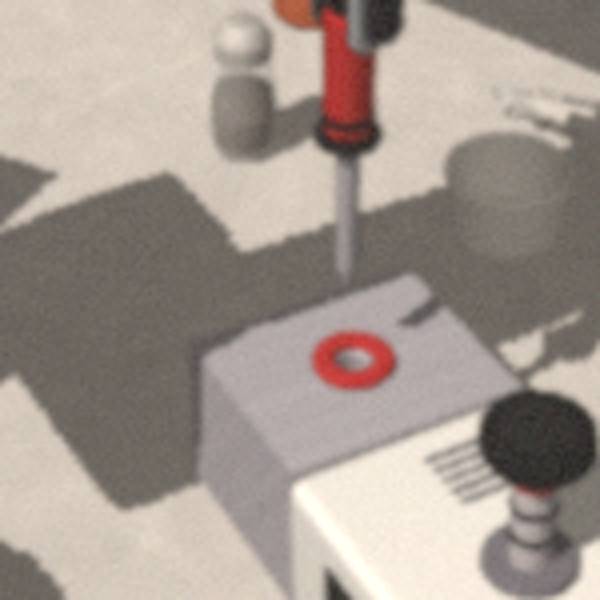

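Tip at crop (345,276), collar centre (354,360): roughly aligned, but the views disagree by a few mm. I'll lower the tip to just above the collar and compare there.

```bash
python3 -m handwheel '{"series": [[[0,-0.1,1,0,0,0,0.1],[0,-0.1,2.5,0,0,0,0.1],[0,-0.1,3.4,0,0,0,0.1],[0,-0.1,3.5,0,0,0,0.1],[0,-0.1,3.5,0,0,0,0.1],[0,-0.1,3.5,0,0,0,0.1],[0,-0.1,3.5,0,0,0,0.1]]]}'
python3 - <<'E'
from h import *
s=snap('scene');t=snap('top')
shift([504.5,-103,192])
a=cv2.resize(s['img'][255:325,310:390,::-1],None,fx=8,fy=8,interpolation=cv2.INTER_CUBIC)
cv2.imwrite('pics/s3.png',np.clip(a*1.5,0,255).astype(np.uint8))
for X in([504.5,-103,90],[504.5,-103,97],[514.5,-103,97],[504.5,-93,97]): print((proj(s,X)-[310,255])*8)
hsv=cv2.cvtColor(s['img'],cv2.COLOR_RGB2HSV);m=((hsv[...,0]<8)|(hsv[...,0]>172))&(hsv[...,1]>140)&(hsv[...,2]>60)
m[:285]=0;m[320:]=0;m[:,:330]=0;m[:,370:]=0
c=max(cv2.findContours(m.astype(np.uint8),0,2)[0],key=len);e=cv2.fitEllipse(c);print(e,(np.array(e[0])-[310,255]+.5)*8-.5)
E
```

```text
time: 6.7
tool_pos: [504.6, -103.6, 192.6]
tcp_rot: [-180.0, 0.1, 165.2]
ft_force: [0.4, 0.5, -0.6]
finger_gap: 19.9
grip_force: 39.2
6.8 [ 504.5 -103.6  192.4] [-1.8000e+02  3.0000e-02  1.6517e+02] [-0.7 -0.2 -0.4] 19.964572036468383 39.18154835700989
shift cm [0.01 0.05 0.04]
[305.27385362 339.78002484]
[305.45698761 315.60960072]
[334.52034241 294.47634928]
[271.9062955  296.68693988]
((347.83447265625, 299.7767639160156), (11.626077651977539, 17.68586540222168), 95.29952239990234) [306.17578125 361.71411133]
```

View pics/s3.png

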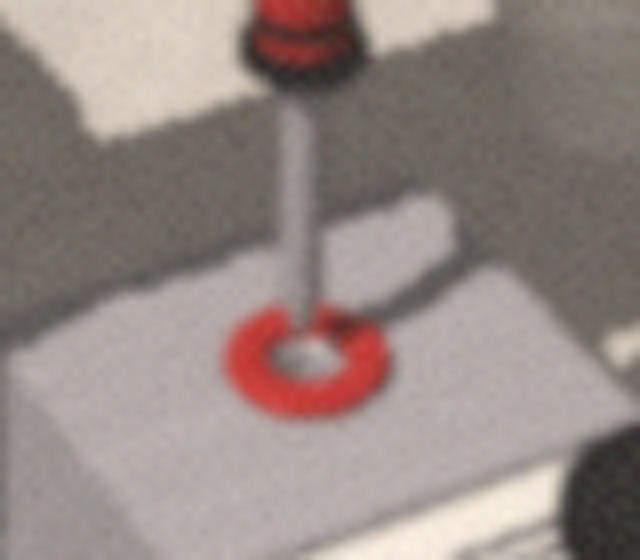

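Tip at crop (302,327), collar centre (307,361); the tip needs about (-1,-2) mm in world. I'll correct that, then start to insert.

```bash
python3 -m handwheel '{"series": [[[0.05,-0.2,0,0,0,0,0.1],[0.05,-0.2,0.5,0,0,0,0.1],[0.05,-0.2,1,0,0,0,0.1],[0.05,-0.2,1.4,0,0,0,0.1],[0.05,-0.2,1.8,0,0,0,0.1],[0.05,-0.2,2.2,0,0,0,0.1],[0.05,-0.2,2.5,0,0,0,0.1],[0.05,-0.2,2.5,0,0,0,0.1]]]}'
python3 - <<'E'
from h import *
shift([503.5,-105.6,112])
print(status.sense()['wrist_torque'])
E
```

```text
time: 7.8
tool_pos: [503.1, -105.2, 166.8]
tcp_rot: [180.0, -0.0, 165.2]
ft_force: [-0.5, -0.2, -0.1]
finger_gap: 20.0
grip_force: 39.2
7.8 [ 503.1 -105.2  166.8] [ 1.8000e+02 -3.0000e-02  1.6517e+02] [-0.5 -0.2 -0.1] 19.986623505600104 39.18146789073944
shift cm [-0.05 -0.03  5.48]
[-0.01498092  0.02240782 -0.00665693]
```

```bash
python3 -m handwheel '{"series": [[[0,0,0.7,0,0,0,0.1],[0,0,1.5,0,0,0,0.1],[0,0,2.3,0,0,0,0.1],[0,0,3.1,0,0,0,0.1],[0,0,3.9,0,0,0,0.1],[0,0,4.6,0,0,0,0.1],[0,0,5.1,0,0,0,0.1],[0,0,5.4,0,0,0,0.1],[0,0,5.4,0,0,0,0.1]]]}'
python3 - <<'E'
from h import *
shift([503.5,-105.6,110])
E
```

```text
time: 8.93
tool_pos: [503.2, -105.3, 113.0]
tcp_rot: [-180.0, -0.0, 165.2]
ft_force: [-0.1, 0.7, -1.2]
finger_gap: 19.7
grip_force: 39.2
8.925 [ 503.2 -105.3  113. ] [-1.8000e+02 -1.0000e-02  1.6517e+02] [-0.1  0.7 -1.2] 19.733346482863162 39.18140172958374
shift cm [-0.04 -0.02  0.3 ]
```

Now the last 2.5 mm, release with a slight opening first, and then check.

```bash
python3 -m handwheel '{"series": [[[0,0,0.15,0,0,0,0.1],[0,0,0.25,0,0,0,0.1],[0,0,0.25,0,0,0,0.1],[0,0,0.25,0,0,0,0.1]]]}'; python3 -m handwheel '{"series": [[[0,0,0,0,0,0,0.5],[0,0,0,0,0,0,0.6],[0,0,0,0,0,0,0.6],[0,0,0,0,0,0,0.6],[0,0,-2,0,0,0,0.6],[0,0,-5,0,0,0,0.6],[0,0,-8,0,0,0,0.6],[0,0,-11,0,0,0,0.6],[0,0,-12,0,0,0,0.3],[0,0,-12,0,0,0,0],[0,0,-12,0,0,0,0],[0,0,-12,0,0,0,0]]]}'
python3 - <<'E'
from h import *
s=snap('scene')
shift([457.5,-235.5,200])
a=cv2.resize(s['img'][200:350,270:430,::-1],None,fx=4,fy=4,interpolation=cv2.INTER_CUBIC)
cv2.imwrite('pics/s4.png',np.clip(a*1.5,0,255).astype(np.uint8))
E
```

```text
time: 9.43
tool_pos: [503.3, -105.3, 110.7]
tcp_rot: [-180.0, 0.0, 165.2]
ft_force: [0.2, 0.4, -0.5]
finger_gap: 19.8
grip_force: 39.2
time: 10.92
tool_pos: [502.6, -105.1, 229.1]
tcp_rot: [180.0, -0.1, 165.2]
ft_force: [-0.1, -0.1, -0.0]
finger_gap: 0.2
grip_force: 0.0
10.975 [ 502.7 -105.1  229.3] [ 1.8000e+02 -1.2000e-01  1.6517e+02] [ 0.2  0.1 -0.1] 0.25664605948497937 0.0
shift cm [  1.03 -13.76   2.93]
```

View pics/s4.png

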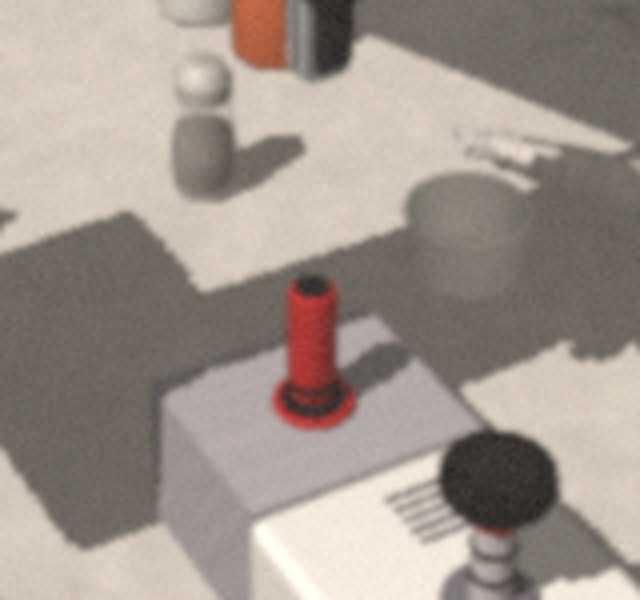

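The red probe is seated: its guard is on the collar at (313,400) in the crop, standing upright and free. Next, the plunger.

```bash
python3 -m handwheel '{"series": [[[0.2,-2,0,0,0,0,0],[0.4,-5,0,0,0,0,0],[0.7,-9,0,0,0,0,0],[0.9,-12,0,0,0,0,0],[1.05,-13.9,1,0,0,0,0],[1.05,-13.9,3,0,0,0,0],[1.05,-13.9,5,0,0,0,0],[1.05,-13.9,6,0,0,0,0],[1.05,-13.9,6.5,0,0,0,0],[1.05,-13.9,6.5,0,0,0,0]]]}'
python3 - <<'E'
from h import *
shift([457,-236.5,158])
E
```

```text
time: 12.22
tool_pos: [457.7, -236.6, 165.5]
tcp_rot: [180.0, -0.0, 165.2]
ft_force: [-0.2, 0.6, 0.2]
finger_gap: -0.1
grip_force: 0.0
12.225 [ 457.7 -236.6  165.5] [ 1.8000e+02 -1.0000e-02  1.6521e+02] [-0.2  0.6  0.2] -0.14064214514956408 0.0
shift cm [ 0.07 -0.01  0.75]
```

```bash
python3 -m handwheel '{"series": [[[0,0,0.5,0,0,0,0],[0,0,1,0,0,0,0],[0,0,1.5,0,0,0,0],[0,0,2,0,0,0,0],[0,0,2.5,0,0,0,0],[0,0,3,0,0,0,0],[0,0,3.5,0,0,0,0],[0,0,4,0,0,0,0],[0,0,4.3,0,0,0,0],[0,0,4.3,0,0,0,0]]]}'
```

```text
time: 13.48
tool_pos: [457.7, -237.1, 123.3]
tcp_rot: [-180.0, 0.0, 165.2]
ft_force: [-4.1, 2.1, 8.8]
finger_gap: -0.2
grip_force: 4.3
```

```bash
python3 -m handwheel '{"series": [[[0,0,0.3,0,0,0,0],[0,0,0.6,0,0,0,0],[0,0,0.8,0,0,0,0],[0,0,0.8,0,0,0,0],[0,0,0.8,0,0,0,0]]]}'
```

```text
time: 14.1
tool_pos: [457.6, -237.0, 114.7]
tcp_rot: [-180.0, 0.0, 165.2]
ft_force: [-1.4, 1.0, 2.4]
finger_gap: 0.0
grip_force: 1.5
```

```bash
python3 -m handwheel '{"series": [[[0,0,0.05,0,0,0,0],[0,0,0.1,0,0,0,0],[0,0,0.1,0,0,0,0]]]}'
python3 - <<'E'
from h import *
s=snap('scene')
cv2.imwrite('pics/s5.png',np.clip(cv2.resize(s['img'][190:390,160:440,::-1],None,fx=2.8,fy=2.8,interpolation=cv2.INTER_CUBIC)*1.5,0,255).astype(np.uint8))
E
```

```text
time: 14.48
tool_pos: [457.6, -237.0, 113.7]
tcp_rot: [-180.0, 0.0, 165.2]
ft_force: [-2.0, 0.1, 4.1]
finger_gap: -0.3
grip_force: 2.1
```

View pics/s5.png

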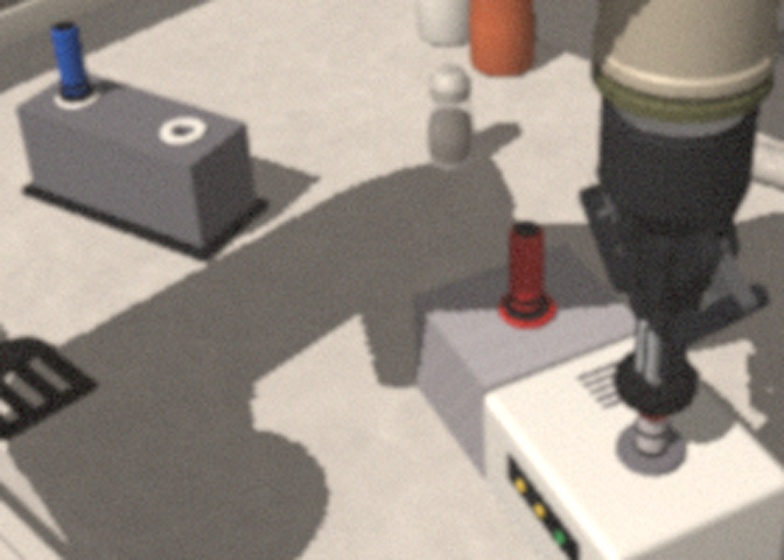

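The finger end meets the button near crop (652,380), with the red ring at (653,415) still well above the collar at (652,450). That suggests about 14 mm of travel, so I'll check it against projections.

Run:
```python
from h import *
s=load('scene')
for z in(158,144,130,113.7,90,85): print(z,((proj(s,[457.6,-236.8,z])-[160,190])*2.8).round(), proj(s,[457.6,-236.8,z]).round(1))
t=snap('top')
cv2.imwrite('pics/t5.png',np.clip(cv2.resize(np.hstack([s['img'][300:370,350:430,::-1],t['img'][250:320,410:490,::-1]]),None,fx=5,fy=5,interpolation=cv2.INTER_CUBIC)*1.8,0,255).astype(np.uint8))
```

```text
158 [658. 352.] [395.  315.7]
144 [657. 371.] [394.5 322.6]
130 [655. 390.] [394.  329.3]
113.7 [654. 412.] [393.4 337.1]
90 [651. 442.] [392.6 348. ]
85 [651. 449.] [392.4 350.2]
```

View pics/t5.png

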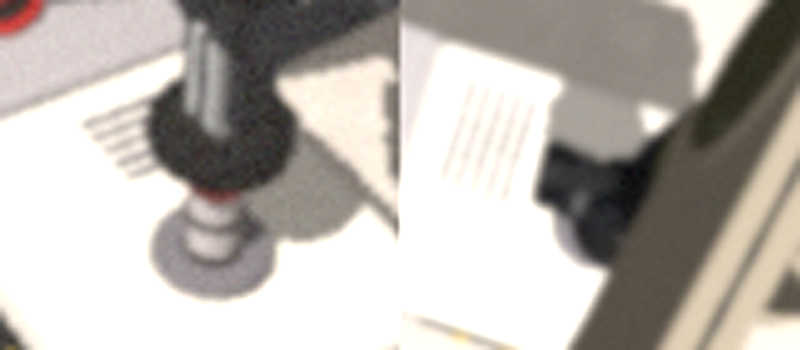

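The button is only about 22 mm down, at crop (222,132), which means z ≈ 136. The low force agrees (just past the 1–2 hump), so the fingertips end about 22 mm short of the reported TCP. I'll keep pushing and watch the force.

```bash
python3 -m handwheel '{"series": [[[0,0,0.3,0,0,0,0],[0,0,0.6,0,0,0,0],[0,0,0.6,0,0,0,0]]]}';python3 -m handwheel '{"series": [[[0,0,0.3,0,0,0,0],[0,0,0.3,0,0,0,0]]]}'; python3 -m handwheel '{"series": [[[0,0,0.3,0,0,0,0],[0,0,0.3,0,0,0,0]]]}';python3 -m handwheel '{"series": [[[0,0,0.2,0,0,0,0],[0,0,0.2,0,0,0,0]]]}';python3 -c "from h import *; shift([457,-236.5,93]); print(r.grip_point_offset)"
```

```text
time: 14.95
tool_pos: [457.7, -237.1, 108.0]
tcp_rot: [-180.0, 0.0, 165.2]
ft_force: [-3.6, 1.5, 9.1]
finger_gap: 0.1
grip_force: 4.3
time: 15.2
tool_pos: [457.6, -237.0, 104.6]
tcp_rot: [-180.0, 0.0, 165.2]
ft_force: [-0.8, 2.0, 4.2]
finger_gap: 0.2
grip_force: 2.0
time: 15.45
tool_pos: [457.6, -237.0, 101.3]
tcp_rot: [-180.0, 0.0, 165.2]
ft_force: [0.2, -0.4, 3.2]
finger_gap: 0.1
grip_force: 1.5
time: 15.7
tool_pos: [457.7, -237.0, 99.6]
tcp_rot: [-180.0, 0.0, 165.2]
ft_force: [-0.7, 0.3, 5.1]
finger_gap: 0.2
grip_force: 2.4
15.7 [ 457.7 -237.    99.6] [-1.8000e+02  1.0000e-02  1.6517e+02] [-0.7  0.3  5.1] 0.21410102012921828 2.443968616425991
shift cm [0.08 0.04 0.66]
18.700000000000003
```

```bash
python3 -m handwheel '{"series": [[[0,0,0.3,0,0,0,0],[0,0,0.3,0,0,0,0]]]}';python3 -m handwheel '{"series": [[[0,0,0.2,0,0,0,0],[0,0,0.2,0,0,0,0]]]}'; python3 -m handwheel '{"series": [[[0,0,0.1,0,0,0,0],[0,0,0.1,0,0,0,0]]]}';python3 -m handwheel '{"series": [[[0,0,0.1,0,0,0,0],[0,0,0.1,0,0,0,0]]]}'
python3 - <<'E'
from h import *
s=snap('scene')
g=s['img'][300:370,380:405].mean(2)
print(g[:,13:17].mean(1).round().astype(int).tolist()); print(s['img'][330:362,390:398].mean(1).round().astype(int).tolist())
E
```

```text
time: 15.95
tool_pos: [457.7, -237.1, 97.1]
tcp_rot: [-180.0, 0.0, 165.2]
ft_force: [-2.7, 1.0, 9.2]
finger_gap: -0.2
grip_force: 4.3
time: 16.2
tool_pos: [457.7, -237.1, 95.3]
tcp_rot: [-180.0, 0.0, 165.2]
ft_force: [-3.2, 1.2, 10.2]
finger_gap: 0.1
grip_force: 4.9
time: 16.45
tool_pos: [457.7, -237.1, 94.4]
tcp_rot: [-180.0, 0.0, 165.2]
ft_force: [-3.1, 1.1, 9.9]
finger_gap: 0.0
grip_force: 4.7
time: 16.7
tool_pos: [457.7, -237.1, 93.2]
tcp_rot: [-180.0, 0.0, 165.2]
ft_force: [-2.4, 1.5, 7.4]
finger_gap: -0.2
grip_force: 4.2
[35, 34, 32, 33, 37, 31, 33, 31, 32, 32, 32, 34, 35, 35, 34, 36, 34, 34, 34, 39, 45, 53, 58, 58, 58, 55, 56, 56, 54, 55, 52, 52, 51, 50, 53, 56, 56, 44, 35, 32, 31, 31, 30, 28, 30, 26, 26, 33, 40, 57, 68, 78, 82, 84, 84, 84, 84, 82, 82, 102, 136, 156, 160, 161, 160, 161, 161, 162, 160, 162]
[[66, 64, 63], [65, 64, 62], [64, 63, 62], [64, 63, 61], [65, 64, 62], [63, 61, 60], [57, 56, 53], [45, 44, 42], [37, 36, 34], [35, 33, 32], [33, 32, 31], [33, 30, 29], [33, 31, 30], [31, 29, 28], [32, 31, 29], [29, 26, 25], [30, 27, 26], [39, 32, 31], [56, 38, 36], [75, 58, 56], [85, 76, 74], [92, 86, 84], [93, 87, 86], [88, 83, 84], [87, 83, 83], [86, 82, 82], [87, 82, 84], [84, 81, 81], [87, 83, 82], [110, 105, 100], [146, 139, 131], [165, 158, 148]]
```

The force humps repeat every 14 mm and the red ring is at v≈348. Both give travel ≈ 128 − z, so now about 35 mm, and I need z ≈ 84.5.

```bash
python3 -m handwheel '{"series": [[[0,0,0.3,0,0,0,0],[0,0,0.3,0,0,0,0]]]}';python3 -m handwheel '{"series": [[[0,0,0.3,0,0,0,0],[0,0,0.3,0,0,0,0]]]}'; python3 -m handwheel '{"series": [[[0,0,0.2,0,0,0,0],[0,0,0.2,0,0,0,0]]]}';python3 -m handwheel '{"series": [[[0,0,0.1,0,0,0,0],[0,0,0.1,0,0,0,0]]]}'
python3 - <<'E'
from h import *
s=snap('scene')
print(s['img'][336:362,390:398].mean(1).round().astype(int).tolist())
E
```

```text
time: 17.0
tool_pos: [457.7, -237.0, 89.6]
tcp_rot: [-180.0, 0.0, 165.2]
ft_force: [-0.0, -0.7, 2.4]
finger_gap: 0.0
grip_force: 1.7
time: 17.25
tool_pos: [457.6, -237.0, 86.5]
tcp_rot: [-180.0, 0.0, 165.2]
ft_force: [0.5, 0.0, 4.7]
finger_gap: 0.1
grip_force: 2.2
time: 17.5
tool_pos: [457.7, -237.1, 84.9]
tcp_rot: [-180.0, 0.0, 165.2]
ft_force: [-1.5, 1.1, 7.1]
finger_gap: -0.3
grip_force: 3.4
time: 17.75
tool_pos: [457.7, -237.1, 84.1]
tcp_rot: [-180.0, 0.0, 165.2]
ft_force: [-2.1, 0.8, 7.7]
finger_gap: -0.2
grip_force: 4.0
[[62, 60, 60], [60, 59, 59], [60, 59, 58], [60, 58, 58], [54, 53, 51], [46, 45, 43], [38, 36, 35], [35, 32, 30], [31, 31, 30], [31, 28, 28], [31, 29, 30], [32, 30, 30], [30, 28, 27], [30, 28, 27], [29, 29, 27], [29, 26, 26], [38, 34, 32], [48, 43, 42], [63, 59, 60], [78, 74, 74], [83, 79, 80], [84, 79, 80], [87, 82, 82], [110, 105, 100], [146, 139, 131], [164, 157, 147]]
```

Force is back to the 8 N spring value and the ring has disappeared into the collar. Now I'll inch down to the hard stop to be sure.

```bash
python3 -m handwheel '{"series": [[[0,0,0.1,0,0,0,0],[0,0,0.1,0,0,0,0]]]}';python3 -m handwheel '{"series": [[[0,0,0.1,0,0,0,0],[0,0,0.1,0,0,0,0]]]}'
```

```text
time: 18.05
tool_pos: [457.7, -237.1, 83.2]
tcp_rot: [-180.0, 0.0, 165.2]
ft_force: [-2.9, 1.4, 8.8]
finger_gap: 0.2
grip_force: 4.5
time: 18.3
tool_pos: [457.7, -237.1, 82.3]
tcp_rot: [-180.0, 0.0, 165.2]
ft_force: [-2.9, 2.3, 10.1]
finger_gap: 0.0
grip_force: 5.0
```

```bash
python3 -m handwheel '{"series": [[[0,0,0.1,0,0,0,0],[0,0,0.1,0,0,0,0]]]}'; python3 -m handwheel '{"series": [[[0,0,0.1,0,0,0,0],[0,0,0.1,0,0,0,0],[0,0,0.1,0,0,0,0]]]}'
```

```text
time: 18.55
tool_pos: [457.8, -237.1, 81.8]
tcp_rot: [-180.0, 0.0, 165.2]
ft_force: [-4.6, 3.5, 14.1]
finger_gap: -0.2
grip_force: 6.8
time: 18.92
tool_pos: [457.8, -237.2, 81.7]
tcp_rot: [-180.0, 0.0, 165.2]
ft_force: [-8.5, 4.3, 22.3]
finger_gap: -0.2
grip_force: 10.6
```

```bash
python3 -c "from h import *; print(r.hand_in())"
```

```text
the job is handed in; nothing more can be done
None
```

The red probe is seated in the red-collared well and released, and the gripper is still holding the plunger at its hard stop, past the third click, with about 22 N; the job was handed in at about 19 s, with no verdict returned.

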